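Gauge the tester's slanted guide tube and present the rod for reading

TASK

Take the blue-handled gauge rod from its cradle, slide it tip first and gently down the tester's slanted guide tube until its collar stops against the mouth, then draw it right out again. Finish while still holding the rod in the gripper: level, still and touching nothing else, with its red tip about 8 cm above the middle of the white reading pad. Do not put it down or let go, and leave everything else on the bench where it stands.

Things in the scene. Friction and masses are not known exactly. Their poses are not given: they have to be found in the camera images.
- grip (a point): centre of the blue square handle (120 mm long, 24 x 24 mm) of the gauge rod (loose, about 0.2 kg, 242 mm long in all). Its x axis runs along the rod towards the tip, z is up as it lies. The rod starts level in its cradle, this point 46 mm above the bench, and lifts straight up
- collar (a point): centre of the front (tip side) face of the rod's brass collar, 42 mm diameter, 8 mm thick; 72 mm ahead of the handle's centre along the rod
- tip (a point): end of the rod's red round tip, 182 mm ahead of the handle's centre; the shaft is 12 mm in diameter and 110 mm long from collar to tip
- mouth (a point): centre of the mouth of the guide tube, 135 mm above the bench. Its x axis points down the tube, the way the rod goes in, 30 degrees below level. Mouth 36 mm inside, 44 mm outside diameter, narrowing within 22 mm to an 18 mm straight bore; tube 130 mm long, open below. The collar stops flat on the rim, with the tip then 110 mm down the tube
- tester: the fixed tester that carries the guide tube (steel) between two blue cheeks, on a white base 150 mm wide; origin on the bench straight below the mouth. From there it reaches back 265 mm along its x axis, with a white console 153 mm high at the back; the rod enters from the -x side
- cradle: the rod's fixed cradle: a plate 8 mm thick, 235 x 60 mm, with two grey saddles; origin on the bench below the handle's centre, x axis along the rod. The saddles stand at x = -58 to -48 mm (under the handle's end) and 135 to 145 mm (under the shaft), up to 50 mm high, and leave the handle's sides free for the fingers
- pad: the fixed reading pad, grey with a white top, 110 x 110 mm, 25 mm high; origin under its centre
- pad_top (a point): middle of the white top face of the reading pad (100 x 100 mm, ruled with a black line), 25 mm above the bench
- beaker: bystander to be left alone: glass beaker, 68 mm wide, 85 mm tall, origin under its centre
- bottle: bystander to be left alone: amber bottle, 56 mm wide, 120 mm tall, origin under its centre
- weight: bystander to be left alone: brass calibration weight, 44 mm wide, 62 mm tall, origin under its centre
- core: bystander to be left alone: cardboard core ring standing on end, 72 mm wide, 50 mm tall, origin under its centre
- driver: bystander to be left alone: screwdriver lying on the bench
- block: bystander to be left alone: steel gauge block, 60 x 35 x 20 mm, origin under its centre
Things that resemble listed ones, but are neither listed nor needed, are in the scene too. There is more than one size of the pad; the one meant has the size given above.

How it is judged:
On the way, in this order (a step that is already met when the one before it is completed fails the run):
1. the rod is down the guide tube with its collar stopped against the mouth (x of collar in the frame of mouth above -0.005 m and y of collar in the frame of mouth between -0.01 and 0.01 m and z of collar in the frame of mouth between -0.01 and 0.01 m and angle between the x axis of grip and the x axis of mouth, either way round below 0.15 rad and x of tip in the frame of mouth above 0.1 m), for 0.1 s.
2. the rod is drawn right out of the tube, still gripped (x of tip in the frame of mouth below -0.005 m and contact force between rod and the fingers above 1 N), for 0.1 s.
At the end, for the whole second after the job is handed in: The gripper holds the rod, which is still, level within 0.15 rad and touches nothing else; its tip is within 30 mm (in plan) of the pad's middle and 40 to 120 mm above the pad's top; no bystander has moved by 30 mm (horizontal distance between tip and pad_top below 0.03 m and height (world z) of tip between 0.065 and 0.145 m and angle between grip's own x axis and vertical between 1.4208 and 1.7208 rad and linear speed of rod below 0.03 m/s and angular speed of rod below 0.2 rad/s and contact force between rod and the fingers above 1 N and contact force between rod and pad below 0.2 N and contact force between rod and tester below 0.2 N and contact force between rod and cradle below 0.2 N and contact force between rod and table below 0.2 N and contact force between rod and beaker below 0.2 N and contact force between rod and bottle below 0.2 N and contact force between rod and weight below 0.2 N and contact force between rod and core below 0.2 N and contact force between rod and driver below 0.2 N and contact force between rod and block below 0.2 N and distance of each of beaker, bottle, weight, core, driver, block from where it was at the start of the episode below 0.03 m); the arm keeps its last pose, push and grip.
It fails at once if the rod is forced against the tester with more than 40 N (contact force between rod and tester above 40 N).
It fails at once if a bystander is moved by more than 30 mm (distance of any of beaker, bottle, weight, core, driver, block from where it was at the start of the episode above 0.03 m).
It also fails if it takes over 51 s, if anything falls off the work surface, if the arm or the gripper's body presses on something with over 40 N, if the wrist force passes 120 N, or if a joint passes its speed limit or range.

ROBOT

A 6-joint arm with a two-finger parallel gripper is mounted at the origin on the work surface. World frame = base frame: x ahead of the robot, y to its left, z up, the work surface at z = 0. Lengths are in m, angles in rad, forces in N, time in s.
With the tool pointing down it reaches from about 0.325 to 0.775 m from the base axis. Payload 5.5 kg.
Tool frame: the origin (TCP) lies midway between the tips of the shut fingers; the grasp point (between the pads) lies 19 mm behind it (ctrl.tcp_to_grasp is the distance from the TCP to the grasp point, in m); z points along the fingers, y is the line along which they close (so a half turn about z gives the same grasp; the last joint's range is limited). The gripper opens to 88 mm and grips with 3 to 60 N. Pads are 20 mm wide; open, the fingers measure 115 mm over their backs; the gripper's body (75 mm by 178 mm) begins 61 mm behind the grasp point.
Start: joints at [-1.38, 0.091, 1.231, -0, 1.82, -0.057], TCP at [0.147, -0.582, 0.223] pointing down, gripper open.
Joint ranges: [-2.87, 2.87], [-0.86, 2.18], [0.17, 2.46], [-1.51, 4.65], [0.06, 2.69], [-2.65, 2.65]. Speed limits (rad/s): [2.57, 2.57, 3.01, 3.14, 3.14, 3.14].

INTERFACE

Orientations are given as a 3x3 rotation matrix whose columns are the frame's x, y, z axes.
In Python, from station import ctrl gives the robot as it stands.
- The arm moves only by the tool step_arm, never from a script. Its argument "plan" is a list of rows, each a list of 7 numbers: the shift along the tool's x, y, z in units of 5 cm (1.0 is 5 cm), then the turn, a rotation vector about the tool's x, y, z in units of 5 degrees (1.0 is 5 degrees), then the closure, from 0 (fully open) to 1 (shut). A call has 1 to 20 rows; each row shifts and turns the commanded pose from where the row before left it, along the tool's axes as they then stand; what a row does not reach is not made up. A row lasts 1/8 s, in which the tool goes at most 62.5 mm and 10.7 degrees, less where a joint would pass 70% of its speed; a pose out of reach is approached as far as the arm can. A call with a number of a shift or a turn outside -1 to 1 is refused whole. A call with a gripper value outside its range is refused whole. The fingers move at their own pace and stop on an object; "newtons" is the grip in N (left out, the last holds). Time passes only in rows, so rows that do not move let the fingers close. It gives the time, the measured TCP pose, the force, the opening and the grip force at its end, in the units of the state.
- ctrl.get_obs(): the state, without advancing time (a new reading comes with each control period).
- ctrl.camera(name): name is "side" or "top" or "wrist"; returns a dict with "frame" (480x640x3 uint8, blue, green, red), "depth" (480x640 float32, m along the optical axis (not along the pixel's ray), 0 where there is no reading), "K" (3x3 intrinsics, pixels), "world_to_cam" (4x4, takes a point from world to camera coordinates). Camera axes: x right, y down, z forward; pixel columns grow to the right and rows downward; lengths in m; the calibration is good to about 2 mm. A picture is of the moment at which its call begins.
- ctrl.sign_off(): hands the job in; it is judged then, once.
Trained networks look in the newest picture that a camera, given by its name, has taken for a name from the list of things; names that differ only in an ending like _2 or _b are one class to them, and where a whole thing is asked for, a point or a joint stands for the part that bears it (a point fixed in the world has none). Each returns a list of dicts, best first, with "conf" (0 to 1); they miss things now and then, are a little off and sometimes report something else, mostly with a low value. They report only what shows in the picture. A call takes as long as a camera call. They do not tell look-alikes from the thing itself.
- ctrl.boxes_of(name, camera): "at" ([x, y, z] in m, in world coordinates, good to about 4 mm: the middle of the surface that is visible of it).
The state is a dict: "time_s": time; "joint_positions": joint angles; "qvel": joint speeds; "joint_torque": joint torques, N m; "position": TCP position; "eef_rot": TCP orientation; "contact_force": force on the tool from outside, world axes, zero at the start; "torque": the same for the moment, N m; "gripper_width": finger opening in m; "grasp_force": force on a finger pad.
Only numpy, scipy, OpenCV 4.12 (cv2) and the standard library are available. Lean on these libraries where they do the work, as an engineer would, in place of code of your own. Each camera call takes 0.05 s, during which the arm holds its last target. There are 200 camera calls.

## Working session

There is one attempt and no reset: what is moved stays moved. The work goes in short steps, Python scripts to look and compute and a tool call to move; the robot and the scene stay as the last step left them, time stands still between calls to the robot, and variables do not carry over. Pictures are saved under pics/ and viewed, at most 10 in all, crops included, and the job is handed in when it is done.

Besides the shell and the picture viewer there is one more tool, called after "Call:" in YAML: its name, and indented under it one key for each argument. step_arm: Moves the arm, as the interface text tells. Its arguments: {"type":"object","properties":{"plan":{"type":"array","items":{"type":"array","items":{"type":"number","minimum":-1,"maximum":1}}},"newtons":{"type":"number"}},"required":["plan"]}

```bash
mkdir -p pics; ls
cat > h.py <<'E'
import numpy as np, cv2
from station import ctrl
def pts(c):
    K=c["K"];d=c["depth"];v,u=np.mgrid[0:480,0:640]
    P=np.stack([(u-K[0,2])/K[0,0]*d,(v-K[1,2])/K[1,1]*d,d],-1)
    T=np.linalg.inv(c["world_to_cam"])
    W=P@T[:3,:3].T+T[:3,3]; W[d==0]=np.nan
    return W
E
python3 - <<'E'
from h import *
for n in("top","side"):
    c=ctrl.camera(n); cv2.imwrite(f"pics/{n}0.png",c["frame"]); np.savez(f"{n}0.npz",**c)
    T=np.linalg.inv(c["world_to_cam"]);print(n,T[:3,3].round(3),T[:3,2].round(2))
    for o in["grip","collar","tip","mouth","tester","cradle","pad","pad_top","beaker","bottle","weight","core","driver","block"]:
        for b in ctrl.boxes_of(o,n)[:3]:print(o,np.round(b["at"],3),round(b["conf"],2))
E
```

```text
pics
top [ 0.471 -0.139  1.388] [ 0.07  0.03 -1.  ]
grip [ 0.488 -0.219  0.058] 0.66
grip [0.477 0.354 0.12 ] 0.23
collar [ 0.486 -0.218  0.06 ] 0.69
tip [ 0.484 -0.215  0.053] 0.92
tip [ 0.776 -0.26   0.037] 0.24
mouth [ 0.487 -0.212  0.057] 0.52
tester [ 0.774 -0.257  0.035] 0.36
cradle [ 0.502 -0.211  0.009] 0.88
pad [ 0.546 -0.38   0.022] 0.94
pad [ 0.539 -0.022  0.026] 0.89
pad [0.638 0.143 0.019] 0.63
pad_top [ 0.548 -0.38   0.014] 0.95
pad_top [ 0.538 -0.026  0.024] 0.82
pad_top [0.639 0.149 0.018] 0.69
beaker [ 0.776 -0.258  0.033] 0.84
bottle [ 0.755 -0.065  0.082] 0.65
weight [0.385 0.036 0.04 ] 0.52
core [0.774 0.068 0.044] 0.95
driver [ 0.311 -0.481  0.024] 0.94
block [0.333 0.177 0.022] 0.68
side [0.419 0.59  1.003] [ 0.12 -0.63 -0.77]
grip [ 0.481 -0.208  0.054] 0.81
collar [ 0.482 -0.213  0.052] 0.81
tip [ 0.487 -0.212  0.055] 0.78
mouth [0.493 0.287 0.016] 0.76
mouth [ 0.504 -0.201  0.007] 0.24
tester [0.496 0.287 0.017] 0.67
cradle [ 0.503 -0.202  0.008] 0.76
cradle [ 0.758 -0.052  0.073] 0.48
pad [ 0.546 -0.371  0.02 ] 0.91
pad [0.635 0.154 0.02 ] 0.81
pad [ 0.543 -0.01   0.025] 0.58
pad_top [ 0.552 -0.37   0.02 ] 0.96
pad_top [ 0.54  -0.01   0.023] 0.84
pad_top [0.635 0.151 0.016] 0.68
beaker [ 0.764 -0.238  0.056] 0.97
bottle [ 0.76  -0.05   0.075] 0.66
weight [ 0.48  -0.214  0.051] 0.19
core [0.77  0.065 0.033] 0.75
driver [ 0.311 -0.482  0.02 ] 0.7
driver [ 0.54  -0.015  0.023] 0.68
block [0.336 0.186 0.018] 0.91
```

View pics/top0.png

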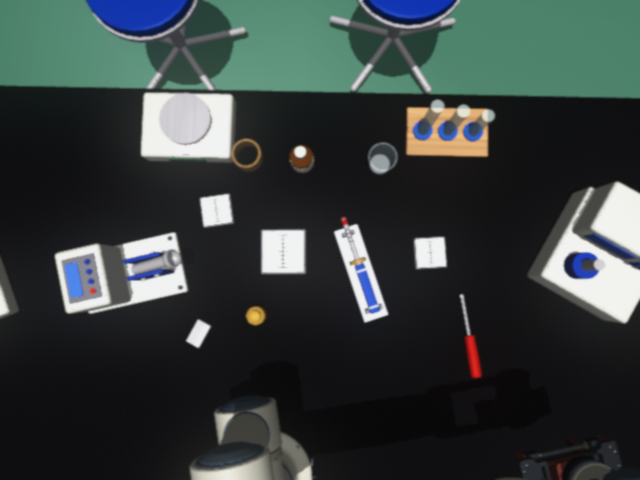

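View pics/side0.png

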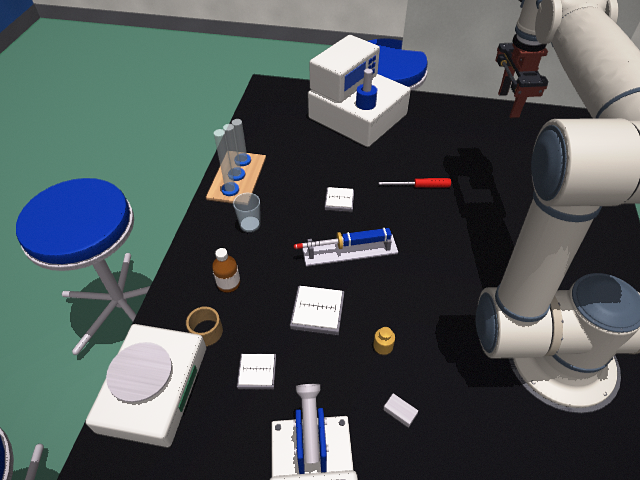

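Top view: the rod runs from its handle at (367,288) to the tip at (344,220). The large pad is at (283,251), between two small look-alikes at (216,210) and (430,252). The tester mouth is at (175,257), with the tube going left (+y). Next I'll fit the exact geometry from depth.

```bash
python3 - <<'E'
from h import *
o=ctrl.get_obs(); print({k:np.round(o[k],3).tolist() for k in("time_s","position","eef_rot","contact_force")}, ctrl.tcp_to_grasp)
for n in("top","side"):
    c=np.load(f"{n}0.npz");W=pts(c);f=c["frame"];hsv=cv2.cvtColor(f,cv2.COLOR_BGR2HSV)
    H,S,V=hsv[...,0].astype(int),hsv[...,1],hsv[...,2]
    X,Y,Z=W[...,0],W[...,1],W[...,2]
    reg=lambda a,b,c_,d:(X>a)&(X<b)&(Y>c_)&(Y<d)
    rr=reg(.33,.63,-.32,-.12)
    blue=rr&(H>105)&(H<130)&(S>120)&(Z>.045)&(Z<.07)
    P=W[blue]; xy=P[:,:2]; m=xy.mean(0);U,s,Vt=np.linalg.svd(xy-m);d=Vt[0]*np.sign(Vt[0][0])
    t=(xy-m)@d; print(n,"handle",P.shape,"mean",P.mean(0).round(4),"d",d.round(3),"yaw",np.degrees(np.arctan2(d[1],d[0])).round(2),"range",np.percentile(t,[0,2,98,100]).round(3),"mid",(m+d*(t.min()+t.max())/2).round(4))
    red=rr&((H<8)|(H>172))&(S>130)&(Z>.03); P=W[red]
    if len(P):print("red",len(P),P.mean(0).round(4),"along",((P[:,:2]-m)@d).round(3).max(), "lat",((P[:,:2]-m)@[-d[1],d[0]]).mean().round(4))
    br=rr&(H>12)&(H<28)&(S>110)&(Z>.04);P=W[br]
    print("brass",len(P),P.mean(0).round(4),"along",np.percentile((P[:,:2]-m)@d,[2,50,98]).round(3),"lat",((P[:,:2]-m)@[-d[1],d[0]]).mean().round(4))
    # pad
    pd=reg(.46,.62,-.1,.07)&(S<60)&(V>120)&(Z>.01)&(Z<.04)
    r=cv2.minAreaRect(W[pd][:,:2].astype(np.float32)*1000);print("pad",r,np.median(Z[pd]).round(4))
    # tester
    te=reg(.3,.7,.15,.6)
    for lo,hi,nm in((.003,.03,"base"),(.06,.16,"hi")):
        q=te&(Z>lo)&(Z<hi)&reg(.38,.62,.17,.6);
        if q.sum()>5: print(nm,q.sum(),cv2.minAreaRect(W[q][:,:2].astype(np.float32)*1000),np.median(Z[q]).round(3))
E
python3 - <<'E'
import cv2
a=cv2.imread('pics/top0.png')[215:330,40:200];b=cv2.imread('pics/side0.png')[370:480,250:370]
a=cv2.resize(a,None,fx=4,fy=4)[:, :];b=cv2.resize(b,(0,0),fx=4,fy=4)
cv2.imwrite('pics/t1.png',a)
E
```

```text
{'time_s': 1.5, 'position': [0.147, -0.582, 0.223], 'eef_rot': [[0.969, 0.245, 0.0], [0.245, -0.969, -0.0], [0.0, 0.0, -1.0]], 'contact_force': [-0.224, -0.272, 0.183]} 0.0187
top handle (354, 3) mean [ 0.4554 -0.2279  0.0593] d [0.939 0.343] yaw 20.05 range [-0.057 -0.055  0.056  0.059] mid [ 0.456  -0.2277]
red 34 [ 0.6155 -0.1709  0.0521] along 0.18 lat -0.0013
brass 32 [ 0.519  -0.2035  0.0659] along [0.065 0.068 0.071] lat 0.0011
pad ((539.1336669921875, -23.250431060791016), (106.18580627441406, 104.1156234741211), 1.6448489427566528) 0.0258
base 4636 ((499.9569396972656, 385.01434326171875), (429.8779602050781, 239.84783935546875), 89.99226379394531) 0.014
hi 4770 ((481.8062438964844, 331.91790771484375), (140.79519653320312, 267.065185546875), 14.744293212890625) 0.151
side handle (446, 3) mean [ 0.4559 -0.2228  0.0561] d [0.939 0.343] yaw 20.07 range [-0.062 -0.058  0.057  0.059] mid [ 0.4543 -0.2233]
red 38 [ 0.6149 -0.1656  0.0502] along 0.179 lat -0.0009
brass 65 [ 0.5186 -0.1957  0.0587] along [0.064 0.069 0.072] lat 0.0039
pad ((540.870361328125, -19.9608154296875), (108.09048461914062, 108.21835327148438), 2.12146258354187) 0.0251
base 3446 ((499.9658508300781, 263.7342224121094), (239.759033203125, 189.25765991210938), 0.5076619386672974) 0.018
hi 2637 ((486.68035888671875, 288.96124267578125), (137.5855712890625, 173.4122772216797), 10.003057479858398) 0.119
```

View pics/t1.png

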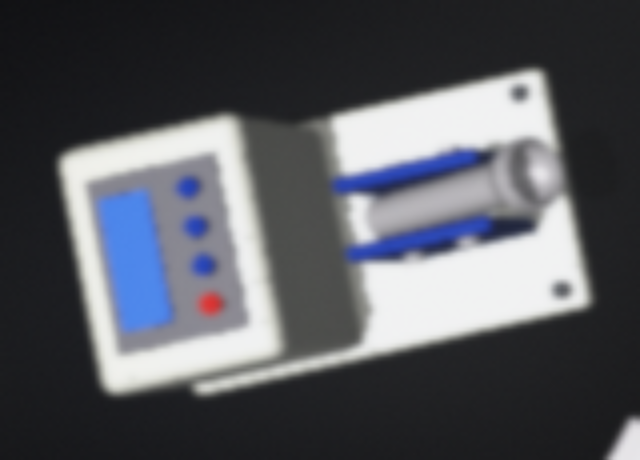

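```bash
cat > fit.py <<'E'
from h import *
from scipy.optimize import least_squares
def tube(c,cheeks=False,yaw0=np.radians(103),p0=(.487,.215)):
    W=pts(c);f=c["frame"];hsv=cv2.cvtColor(f,cv2.COLOR_BGR2HSV);S=hsv[...,1]
    m0=np.array([*p0,.135])
    d=np.array([np.cos(yaw0)*.866,np.sin(yaw0)*.866,-.5])
    A=W-m0; t=A@d; r=np.linalg.norm(A-t[...,None]*d,axis=-1)
    q=(t>0.004)&(t<.115)&(r<.032)&(S<70)&(W[...,2]>.05)
    P=W[q]
    def res(x):
        d=np.array([np.cos(x[2])*np.cos(np.pi/6),np.sin(x[2])*np.cos(np.pi/6),-.5])
        # axis point at z=.135
        A=P-np.array([x[0],x[1],.135]); t=A@d
        return np.linalg.norm(A-t[:,None]*d,axis=1)-x[3]
    s=least_squares(res,[*p0,yaw0,.017],loss="soft_l1",f_scale=.001,x_scale=[.01,.01,.1,.01])
    return s.x,len(P),np.median(np.abs(s.fun)),P
E
python3 - <<'E'
from fit import *
for n in("top","side"):
    c=np.load(f"{n}0.npz");x,k,e,P=tube(c);print(n,x.round(4),np.degrees(x[2]).round(2),k,e)
    W=pts(c);hsv=cv2.cvtColor(c["frame"],cv2.COLOR_BGR2HSV)
    X,Y,Z=W[...,0],W[...,1],W[...,2]
    b=(X>.38)&(X<.6)&(Y>.17)&(Y<.5)&(Z>.004)&(Z<.04)&(hsv[...,1]<60)&(hsv[...,2]>140)
    print(np.median(Z[b]),cv2.minAreaRect(W[b][:,:2].astype(np.float32)*1000), cv2.boxPoints(cv2.minAreaRect(W[b][:,:2].astype(np.float32)*1000)).round().tolist())
    d=np.array([np.cos(x[2]),np.sin(x[2])])
    q=(X>.38)&(X<.6)&(Y>.15)&(Y<.3)&(Z>.09)&(Z<.17)
    t=(W[q][:,:2]-x[:2])@d; l=(W[q][:,:2]-x[:2])@[-d[1],d[0]]
    print("hi pts t",np.percentile(t,[0,1,3,5]).round(4),"zmax near mouth",Z[q][t<.02].max(),"lat",np.percentile(l[t<.02],[1,50,99]).round(4))
E
```

```text
top [0.5147 0.2132 1.8846 0.0139] 107.98 396 0.0016443867011271098
0.01902268633879367 ((489.51287841796875, 304.043701171875), (152.51905822753906, 312.97979736328125), 14.258508682250977) [[377.0, 437.0], [454.0, 134.0], [602.0, 171.0], [525.0, 474.0]]
hi pts t [-0.0105 -0.0086 -0.0059 -0.0037] zmax near mouth 0.1607031154704377 lat [-0.0175  0.0012  0.0232]
side [0.5643 0.0548 1.761  0.0988] 100.9 772 0.001609243786383975
0.018472067821303007 ((505.5804443359375, 241.53704833984375), (148.42428588867188, 181.55740356445312), 13.946968078613281) [[412.0, 312.0], [455.0, 136.0], [599.0, 171.0], [556.0, 348.0]]Traceback (most recent call last):
  File "<stdin>", line 11, in <module>
    return umr_maximum(a, axis, None, out, keepdims, initial, where)
ValueError: zero-size array to reduction operation maximum which has no identity
```

Run:
```python
from fit import *
for n in("top","side"):
    c=np.load(f"{n}0.npz");
    W=pts(c);yaw=np.radians(104.1);h=np.array([np.cos(yaw),np.sin(yaw),0]);l=np.array([-h[1],h[0],0])
    O=np.array([.5155,.1995,0]);A=W-O
    t,lat,Z=A@h,A@l,W[...,2]
    S=cv2.cvtColor(c["frame"],cv2.COLOR_BGR2HSV)[...,1]
    for a in np.arange(-.03,.14,.01):
        q=(t>=a)&(t<a+.01)&(abs(lat)<.04)&(Z>.04)&(S<70)
        if q.sum()>2: 
            z=Z[q]; top=z>z.max()-.004
            print(n,round(a+.005,3),q.sum(),"zmax",z.max().round(4),"lat@top",lat[q][top].mean().round(4),"lat rng",np.percentile(lat[q],[0,50,100]).round(4),"zmin",z.min().round(3))
```

```text
top 0.005 44 zmax 0.1373 lat@top 0.02 lat rng [-0.0172 -0.0001  0.02  ] zmin 0.111
top 0.015 91 zmax 0.1522 lat@top 0.0037 lat rng [-0.0207 -0.003   0.0216] zmin 0.112
top 0.025 114 zmax 0.1607 lat@top -0.005 lat rng [-0.0199  0.0007  0.0216] zmin 0.113
top 0.035 33 zmax 0.1524 lat@top 0.0042 lat rng [-0.01   -0.0003  0.0128] zmin 0.112
top 0.045 58 zmax 0.1389 lat@top 0.0005 lat rng [-0.0221  0.0031  0.0237] zmin 0.043
top 0.055 55 zmax 0.1314 lat@top 0.001 lat rng [-0.0241  0.0022  0.0256] zmin 0.042
top 0.065 64 zmax 0.1255 lat@top 0.0025 lat rng [-0.0289  0.0028  0.0304] zmin 0.045
top 0.075 51 zmax 0.1202 lat@top -0.0004 lat rng [-0.0303  0.0033  0.0289] zmin 0.041
top 0.085 44 zmax 0.112 lat@top 0.0019 lat rng [-0.0146  0.0014  0.0257] zmin 0.07
top 0.095 44 zmax 0.1128 lat@top -0.0107 lat rng [-0.0244  0.0022  0.0259] zmin 0.046
top 0.105 60 zmax 0.1203 lat@top -0.0235 lat rng [-0.029   0.0034  0.0308] zmin 0.041
top 0.115 42 zmax 0.1186 lat@top -0.0037 lat rng [-0.0235 -0.0001  0.0297] zmin 0.067
top 0.125 56 zmax 0.1177 lat@top -0.0241 lat rng [-0.0241  0.002   0.0264] zmin 
[... 609 characters left out ...]
.04
side 0.065 107 zmax 0.1266 lat@top -0.0002 lat rng [-0.031  -0.0018  0.0279] zmin 0.046
side 0.075 129 zmax 0.1206 lat@top 0.0013 lat rng [-0.0312 -0.0009  0.0277] zmin 0.098
side 0.085 103 zmax 0.1172 lat@top -0.0018 lat rng [-0.0141 -0.0014  0.0111] zmin 0.096
side 0.095 101 zmax 0.1099 lat@top -0.0017 lat rng [-0.013  -0.0017  0.0119] zmin 0.089
side 0.105 120 zmax 0.1168 lat@top 0.0237 lat rng [-0.0295 -0.0008  0.0288] zmin 0.079
side 0.115 119 zmax 0.0978 lat@top -0.0001 lat rng [-0.0298 -0.0015  0.0285] zmin 0.077
side 0.125 103 zmax 0.1167 lat@top 0.024 lat rng [-0.013  -0.0002  0.024 ] zmin 0.069
side 0.135 40 zmax 0.1181 lat@top 0.023 lat rng [-0.0113  0.0026  0.0236] zmin 0.047
```

```bash
cat > fit2.py <<'E'
from h import *
from scipy.optimize import least_squares
yaw=np.radians(104.1);h=np.array([np.cos(yaw),np.sin(yaw),0]);l=np.array([-h[1],h[0],0]);O=np.array([.5126,.211,.135])
def fit(c,R=None):
    W=pts(c);A=W-O
    d=.866*h-np.array([0,0,.5]);n=.5*h+np.array([0,0,.866])
    S=cv2.cvtColor(c["frame"],cv2.COLOR_BGR2HSV)[...,1]
    t,a,b=A@d,A@l,A@n
    q=(t>.035)&(t<.12)&(abs(a)<.018)&(b>-.012)&(b<.03)&(S<60)
    T,a,b=t[q],a[q],b[q]
    f=lambda x:np.hypot(a-x[0]-x[3]*(T-.06),b-x[1]-x[4]*(T-.06))-x[2]
    R0=R or .013
    s=least_squares(lambda x:np.r_[f(x),(x[2]-R0)*(1e4 if R else 0)],[0,0,R0,0,0],loss="soft_l1",f_scale=.001)
    print("tube n",q.sum(),"lat,norm off at 60mm",s.x[:2].round(4),"R",s.x[2].round(4),"slopes",s.x[3:].round(3),"res",np.median(abs(s.fun)).round(4))
    # rim: face plane points: ring between r .017 and .023 facing -d
    m=(np.hypot(a:=A@l,b:=A@n)<.024)&(np.hypot(a,b)>.0175)&(abs(t)<.02)
    print(" ring t pctl",np.percentile(t[m],[2,10,25,50,75]).round(4) if m.any() else None,m.sum(),
      "lat",np.percentile(a[m],[1,99]).round(4),"n",np.percentile(b[m],[1,99]).round(4))
E
python3 - <<'E'
from fit2 import *
for n in("top","side"):
    c=np.load(f"{n}0.npz");print(n);fit(c,.013);fit(c)
E
```

```text
top
tube n 291 lat,norm off at 60mm [0.0002 0.0015] R 0.013 slopes [-0.004  0.003] res 0.0009
 ring t pctl [-0.0021 -0.0005  0.0011  0.0028  0.0073] 119 lat [-0.0201  0.0215] n [-0.0193  0.0236]
tube n 291 lat,norm off at 60mm [-0.     -0.0003] R 0.0145 slopes [-0.     0.004] res 0.0011
 ring t pctl [-0.0021 -0.0005  0.0011  0.0028  0.0073] 119 lat [-0.0201  0.0215] n [-0.0193  0.0236]
side
tube n 741 lat,norm off at 60mm [-0.0013  0.002 ] R 0.013 slopes [0.006 0.002] res 0.0009
 ring t pctl [0.0028 0.0033 0.0059 0.0099 0.0148] 182 lat [-0.0229  0.0201] n [-0.0162  0.0233]
tube n 741 lat,norm off at 60mm [-0.0013  0.0024] R 0.0126 slopes [0.005 0.002] res 0.0008
 ring t pctl [0.0028 0.0033 0.0059 0.0099 0.0148] 182 lat [-0.0229  0.0201] n [-0.0162  0.0233]
```

Call:
step_arm:
  plan:
    - [0,0,0,0,0,-0.6,0]
    - [0,0,0,0,0,-0.57,0]
    - [0.35,-0.19,0.06,0,0,0,0]
    - [0.69,-0.38,0.12,0,0,0,0]
    - [0.69,-0.38,0.12,0,0,0,0]
    - [0.69,-0.38,0.12,0,0,0,0]
    - [0.69,-0.38,0.12,0,0,0,0]
    - [0.69,-0.38,0.12,0,0,0,0]
    - [0.69,-0.38,0.12,0,0,0,0]
    - [0.69,-0.38,0.12,0,0,0,0]
    - [0.69,-0.38,0.12,0,0,0,0]
    - [0.69,-0.38,0.12,0,0,0,0]
    - [0.69,-0.38,0.12,0,0,0,0]
    - [0.69,-0.38,0.12,0,0,0,0]
    - [0.35,-0.19,0.06,0,0,0,0]
    - [0,0,0,0,0,0,0]
    - [0,0,0,0,0,0,0]
  newtons: 40

```text
time_s: 3.62
position: [0.458, -0.2254, 0.1508]
eef_rot: [[0.939, 0.343, -0.0], [0.343, -0.939, -0.0], [-0.0, 0.0, -1.0]]
contact_force: [-0.3, -0.8, 0.4]
gripper_width: 0.0876
grasp_force: 0.0
```

```bash
cat >> h.py <<'E'
from scipy.spatial.transform import Rotation as Ro
def rod(c,extra=None):
    W=pts(c);hsv=cv2.cvtColor(c["frame"],cv2.COLOR_BGR2HSV);H,S=hsv[...,0].astype(int),hsv[...,1]
    X,Y,Z=W[...,0],W[...,1],W[...,2]
    b=(X>.33)&(X<.63)&(Y>-.32)&(Y<-.12)&(H>105)&(H<130)&(S>120)&(Z>.052)&(Z<.066)
    P=W[b];xy=P[:,:2];m=xy.mean(0);d=np.linalg.svd(xy-m,full_matrices=False)[2][0];d*=np.sign(d[0]);t=(xy-m)@d
    print("handle",len(P),"mid",(m+d*(t.min()+t.max())/2).round(4),"mean",P.mean(0).round(4),"yaw",np.degrees(np.arctan2(d[1],d[0])).round(2),"range",np.percentile(t,[0,1,99,100]).round(4))
def delta(p,R):
    o=ctrl.get_obs();R0=np.array(o["eef_rot"]);p0=np.array(o["position"])
    print("t",o["time_s"],"F",np.round(o["contact_force"],2),"w",np.round(o["gripper_width"],4),"grip",np.round(o["grasp_force"],1),"j",np.round(o["joint_positions"],2))
    print("pos",p0.round(4),"units shift",(R0.T@(np.array(p)-p0)/.05).round(3),"units turn",np.degrees(Ro.from_matrix(R0.T@R).as_rotvec()).round(2)/5)
def pose(x,z):
    x=np.array(x,float);x/=np.linalg.norm(x);z=np.array(z,float);z-=x*(x@z);z/=np.linalg.norm(z)
    return np.stack([x,np.cross(z,x),z],1)
E
python3 - <<'E'
from h import *
y=np.radians(20.05)
delta([.455,-.2255,.027],pose([np.cos(y),np.sin(y),0],[0,0,-1]))
c=ctrl.camera("wrist");cv2.imwrite("pics/w1.png",c["frame"]);np.savez("w1.npz",**c);rod(c)
E
```

```text
t 3.625 F [-0.3  -0.84  0.39] w 0.0876 grip 0.0 j [-0.52 -0.15  1.6  -0.    1.7   0.7 ]
pos [ 0.458  -0.2254  0.1508] units shift [-0.057 -0.018  2.475] units turn [ 0.004  0.002 -0.004]
handle 3826 mid [ 0.4558 -0.2266] mean [ 0.4593 -0.2254  0.0576] yaw 20.14 range [-0.0631 -0.0611  0.0548  0.0556]
```

View pics/w1.png

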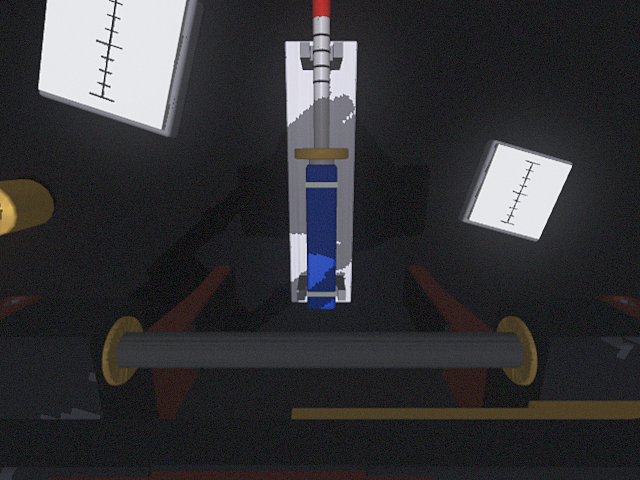

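The wrist view confirms the handle is centred between the fingers, with its centreline at column ~321. Descending and gripping.

Call:
step_arm:
  plan:
    - [-0.05,0,0.5,0,0,0,0]
    - [0,0,0.8,0,0,0,0]
    - [0,0,0.7,0,0,0,0]
    - [0,0,0.35,0,0,0,0]
    - [0,0,0.12,0,0,0,0]
    - [0,0,0,0,0,0,0]
    - [0,0,0,0,0,0,1]
    - [0,0,0,0,0,0,1]
    - [0,0,0,0,0,0,1]
    - [0,0,0,0,0,0,1]
    - [0,0,0,0,0,0,1]
    - [0,0,0,0,0,0,1]
  newtons: 45

```text
time_s: 5.18
position: [0.456, -0.2262, 0.027]
eef_rot: [[0.939, 0.343, -0.0], [0.343, -0.939, 0.0], [-0.0, -0.0, -1.0]]
contact_force: [0.1, -0.5, 0.4]
gripper_width: 0.0313
grasp_force: 0.0
```

Call:
step_arm:
  plan:
    - [0,0,0,0,0,0,1]
    - [0,0,0,0,0,0,1]
    - [0,0,0,0,0,0,1]

```text
time_s: 5.55
position: [0.456, -0.2263, 0.0271]
eef_rot: [[0.939, 0.343, -0.0], [0.343, -0.939, -0.0], [-0.0, 0.0, -1.0]]
contact_force: [0.2, -0.5, -0.5]
gripper_width: 0.0237
grasp_force: 45.0
```

Call:
step_arm:
  plan:
    - [0,0,-0.4,0,0,0,1]
    - [0,0,-0.8,0,0,0,1]
    - [0,0,-0.9,0,0,-0.3,1]
    - [0,0,-0.9,0,0,-1,1]
    - [0,0,-0.7,0,0,-1,1]
    - [0,0,-0.3,0,0,-1,1]
    - [0,0,0,0,0,-1,1]
    - [0,0,0,0,0,-1,1]
    - [0,0,0,0,0,-1,1]
    - [0,0,0,0,0,-1,1]
    - [0,0,0,0,0,-1,1]
    - [0,0,0,0,0,-1,1]
    - [0,0,0,0,0,-1,1]
    - [0,0,0,0,0,-1,1]
    - [0,0,0,0,0,-1,1]
    - [0,0,0,0,0,-1,1]
    - [0,0,0,0,0,-1,1]
    - [0,0,0,0,0,-1,1]
    - [0,0,0,0,0,-1,1]
    - [0,0,0,0,0,-0.5,1]

```text
time_s: 8.05
position: [0.4558, -0.226, 0.2283]
eef_rot: [[-0.245, 0.97, 0.0], [0.97, 0.245, 0.0], [-0.0, 0.0, -1.0]]
contact_force: [0.3, 0.3, -2.4]
gripper_width: 0.0236
grasp_force: 45.0
```

```bash
cat >> h.py <<'E'
YAW=np.radians(104.1);HH=np.array([np.cos(YAW),np.sin(YAW),0]);D=.866*HH-[0,0,.5];M=np.array([.512,.2135,.135])
RI=pose(D,-.5*HH-np.array([0,0,.866]))
def tcp_ins(depth): # tip depth past mouth along axis
    return M+(depth-.182)*D+.0187*RI[:,2]
E
python3 -c "
from h import *
delta(tcp_ins(-.04),RI);print(tcp_ins(-.04))"
```

```text
t 8.05 F [ 0.29  0.34 -2.38] w 0.0236 grip 45.0 j [-0.53 -0.15  1.46  0.    1.83 -0.77]
pos [ 0.4558 -0.226   0.2283] units shift [ 4.216  3.236 -0.03 ] units turn [ 0.008 -6.     0.01 ]
[0.56111332 0.01797166 0.22980544]
```

Call:
step_arm:
  plan:
    - [0.25,0.19,0,0,0,0,1]
    - [0.5,0.4,0,0,0,0,1]
    - [0.6,0.46,0,0,0,0,1]
    - [0.6,0.46,0,0,0,0,1]
    - [0.6,0.46,0,0,0,0,1]
    - [0.6,0.46,0,0,0,0,1]
    - [0.5,0.38,0,0,0,0,1]
    - [0.38,0.29,0,0,0,0,1]
    - [0.19,0.14,0,0,0,0,1]
    - [0,0,0,0,-0.5,0,1]
    - [0,0,0,0,-1,0,1]
    - [0,0,0,0,-1,0,1]
    - [0,0,0,0,-1,0,1]
    - [0,0,0,0,-1,0,1]
    - [0,0,0,0,-1,0,1]
    - [0,0,0,0,-0.5,0,1]
    - [0,0,0,0,0,0,1]

```text
time_s: 10.18
position: [0.5615, 0.0187, 0.2266]
eef_rot: [[-0.211, 0.97, 0.121], [0.84, 0.243, -0.484], [-0.499, -0.001, -0.867]]
contact_force: [-0.1, 0.9, -1.7]
gripper_width: 0.0234
grasp_force: 45.0
```

```bash
cat > look.py <<'E'
from h import *
import sys
tag=sys.argv[1]
ims=[]
for n in ("wrist","side"):
    c=ctrl.camera(n);np.savez(f"{tag}_{n}.npz",**c);W=pts(c);hsv=cv2.cvtColor(c["frame"],cv2.COLOR_BGR2HSV);H,S=hsv[...,0].astype(int),hsv[...,1]
    A=W-M;L=np.cross([0,0,1],HH);N=.5*HH+np.array([0,0,.866])
    t,a,b=A@D,A@L,A@N
    print(n)
    for nm,q in(("red",((H<8)|(H>172))&(S>130)&(t>-.09)&(t<.02)),("shaft",(S<60)&(t>-.12)&(t<-.062)),("brass",(H>12)&(H<28)&(S>110)&(t>-.2)&(t<.02))):
        q=q&(np.hypot(a,b)<.035)
        if q.sum()>5: print(nm,q.sum(),"t",np.percentile(t[q],[2,50,98]).round(4),"lat",np.percentile(a[q],[2,50,98]).round(4),"n",np.percentile(b[q],[2,50,98]).round(4))
    f=c["frame"].copy()
    Tc=c["world_to_cam"]
    for s in np.arange(-.15,.14,.01):  # predicted axis
        p=Tc[:3,:3]@(M+s*D)+Tc[:3,3];u=c["K"]@p;u=u[:2]/u[2]
        if abs(u).max()<900: cv2.circle(f,tuple(int(v) for v in u),1,(0,255,0),-1)
    ims.append(f)
cv2.imwrite(f"pics/{tag}.png",np.vstack([cv2.resize(ims[0],(400,300)),cv2.resize(ims[1][330:480,200:400],(400,300))]))
E
python3 look.py pre; python3 -c "
from h import *
delta(tcp_ins(-.04),RI)"
```

```text
wrist
shaft 2121 t [-0.1195 -0.1084 -0.0981] lat [-0.0062 -0.0004  0.0052] n [-0.0007  0.0031  0.0051]
brass 848 t [-0.1548 -0.151  -0.1478] lat [-0.0194 -0.0107 -0.0012] n [0.0063 0.0158 0.0192]
side
red 63 t [-0.0592 -0.0519 -0.0396] lat [-0.0075 -0.0019  0.0038] n [-0.0016  0.0035  0.0075]
shaft 213 t [-0.1184 -0.091  -0.0626] lat [-0.0072 -0.0013  0.0043] n [-0.0013  0.0034  0.0071]
brass 97 t [-0.1557 -0.1516 -0.1486] lat [-0.0207 -0.0025  0.0162] n [-0.0093  0.0159  0.0207]
t 10.275 F [-0.08  0.08 -2.57] w 0.0241 grip 45.0 j [ 0.28 -0.04  1.44 -0.53  1.74 -0.05]
pos [0.5619 0.0179 0.2274] units shift [-0.019 -0.015 -0.044] units turn [-0.002 -0.014 -0.016]
```

View pics/pre.png

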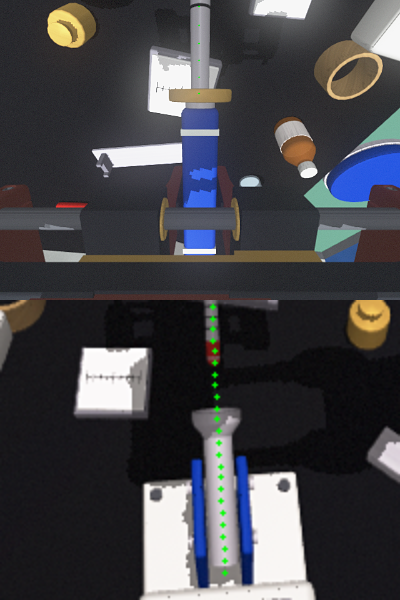

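The predicted axis runs through the rod and the tube, with the red tip at (212,350) and the mouth at (217,415) in the lower panel. Offsets are about 1 mm. Inserting slowly and checking the force as I go.

Call:
step_arm:
  plan:
    - [0.1,0,-0.01,0,0,0,1]
    - [0.15,0,0,0,0,0,1]
    - [0.15,0,0,0,0,0,1]
    - [0.15,0,0,0,0,0,1]
    - [0.15,0,0,0,0,0,1]
    - [0.1,0,0,0,0,0,1]
    - [0.1,0,0,0,0,0,1]
    - [0.1,0,0,0,0,0,1]
    - [0.1,0,0,0,0,0,1]
    - [0.1,0,0,0,0,0,1]
    - [0,0,0,0,0,0,1]

```text
time_s: 11.65
position: [0.5492, 0.0687, 0.1972]
eef_rot: [[-0.211, 0.97, 0.121], [0.84, 0.243, -0.485], [-0.5, -0.001, -0.866]]
contact_force: [0.5, 1.3, -2.6]
gripper_width: 0.0235
grasp_force: 45.0
```

```bash
python3 look.py i1; python3 -c "
from h import *
delta(tcp_ins(.02),RI)"
```

```text
wrist
shaft 3264 t [-0.1166 -0.0819 -0.0628] lat [-0.0107 -0.0007  0.0104] n [-0.0004  0.004   0.0118]
brass 1564 t [-0.0955 -0.0916 -0.0882] lat [-0.0194 -0.005   0.011 ] n [0.0068 0.0175 0.0198]
side
red 6 t [0.0004 0.0009 0.0011] lat [-0.0063 -0.002   0.0023] n [0.0023 0.0039 0.0052]
shaft 89 t [-0.0858 -0.0733 -0.0624] lat [-0.0067 -0.0013  0.0042] n [-0.0018  0.0036  0.0074]
t 11.75 F [ 0.22 -0.55 -3.02] w 0.0241 grip 45.0 j [ 0.38 -0.02  1.47 -0.53  1.74  0.05]
pos [0.5493 0.0684 0.1976] units shift [-0.019 -0.017 -0.04 ] units turn [-0.004  0.002 -0.008]
```

Call:
step_arm:
  plan:
    - [0.06,0,0,0,0,0,1]
    - [0.06,0,0,0,0,0,1]
    - [0.06,0,0,0,0,0,1]
    - [0.06,0,0,0,0,0,1]
    - [0.06,0,0,0,0,0,1]
    - [0.06,0,0,0,0,0,1]
    - [0.06,0,0,0,0,0,1]
    - [0.06,0,0,0,0,0,1]

```text
time_s: 12.75
position: [0.5442, 0.0888, 0.1855]
eef_rot: [[-0.21, 0.97, 0.121], [0.84, 0.243, -0.485], [-0.5, -0.0, -0.866]]
contact_force: [0.0, -0.2, -2.0]
gripper_width: 0.0238
grasp_force: 45.0
```

Call:
step_arm:
  plan:
    - [0.08,0,0,0,0,0,1]
    - [0.08,0,0,0,0,0,1]
    - [0.08,0,0,0,0,0,1]
    - [0.08,0,0,0,0,0,1]
    - [0.08,0,0,0,0,0,1]
    - [0.08,0,0,0,0,0,1]
    - [0.08,0,0,0,0,0,1]
    - [0.08,0,0,0,0,0,1]

```text
time_s: 13.75
position: [0.5375, 0.1157, 0.1694]
eef_rot: [[-0.21, 0.97, 0.121], [0.84, 0.243, -0.485], [-0.5, 0.0, -0.866]]
contact_force: [-0.2, -0.6, -2.3]
gripper_width: 0.0237
grasp_force: 45.0
```

Call:
step_arm:
  plan:
    - [0.08,0,0,0,0,0,1]
    - [0.08,0,0,0,0,0,1]
    - [0.07,0,0,0,0,0,1]
    - [0.06,0,0,0,0,0,1]
    - [0.04,0,0,0,0,0,1]
    - [0.03,0,0,0,0,0,1]

```text
time_s: 14.5
position: [0.5337, 0.1306, 0.1606]
eef_rot: [[-0.21, 0.97, 0.121], [0.84, 0.243, -0.485], [-0.5, 0.0, -0.866]]
contact_force: [0.1, -1.3, -2.6]
gripper_width: 0.0237
grasp_force: 45.0
```

```bash
python3 look.py i2; python3 -c "
from h import *
delta(tcp_ins(.11),RI)"
```

```text
wrist
shaft 1186 t [-0.0874 -0.0748 -0.0741] lat [-0.0142  0.0147  0.0201] n [-0.0187  0.0142  0.0317]
brass 1997 t [-0.0218 -0.018  -0.0145] lat [-0.0167  0.0002  0.0179] n [0.0067 0.0171 0.0198]
side
t 14.6 F [-0.49  0.13 -3.08] w 0.0236 grip 45.0 j [ 0.49  0.03  1.49 -0.51  1.74  0.19]
pos [0.5337 0.1306 0.1605] units shift [ 0.299 -0.018 -0.041] units turn [-0.006 -0.    -0.008]
```

View pics/i2.png

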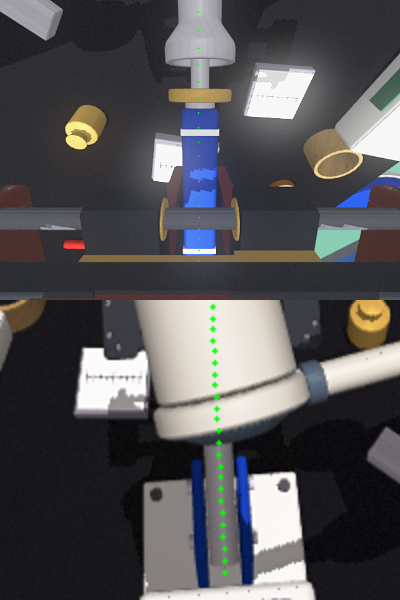

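The shaft is in the tube, and the collar (200,95) is about 15 mm short of the rim at (200,55). I'm approaching the stop.

Call:
step_arm:
  plan:
    - [0.04,0,0,0,0,0,1]
    - [0.04,0,0,0,0,0,1]
    - [0.04,0,0,0,0,0,1]
    - [0.04,0,0,0,0,0,1]
    - [0.03,0,0,0,0,0,1]
    - [0.02,0,0,0,0,0,1]

```text
time_s: 15.35
position: [0.5315, 0.1395, 0.1552]
eef_rot: [[-0.21, 0.97, 0.121], [0.84, 0.243, -0.485], [-0.5, -0.0, -0.866]]
contact_force: [0.3, -0.7, -2.4]
gripper_width: 0.0236
grasp_force: 45.0
```

Call:
step_arm:
  plan:
    - [0.02,0,0,0,0,0,1]
    - [0.02,0,0,0,0,0,1]
    - [0.02,0,0,0,0,0,1]
    - [0.01,0,0,0,0,0,1]

```text
time_s: 15.85
position: [0.5308, 0.1423, 0.1535]
eef_rot: [[-0.21, 0.97, 0.121], [0.84, 0.243, -0.485], [-0.5, -0.0, -0.866]]
contact_force: [0.1, 0.3, -2.8]
gripper_width: 0.0239
grasp_force: 45.0
```

Call:
step_arm:
  plan:
    - [0.015,0,0,0,0,0,1]
    - [0.015,0,0,0,0,0,1]
    - [0.01,0,0,0,0,0,1]

```text
time_s: 16.23
position: [0.5305, 0.1436, 0.1529]
eef_rot: [[-0.21, 0.97, 0.122], [0.84, 0.242, -0.486], [-0.501, 0.0, -0.866]]
contact_force: [0.5, -3.4, -1.8]
gripper_width: 0.0239
grasp_force: 45.0
```

Call:
step_arm:
  plan:
    - [0.015,0,0,0,0,0,1]
    - [0.015,0,0,0,0,0,1]

```text
time_s: 16.48
position: [0.5305, 0.1437, 0.153]
eef_rot: [[-0.208, 0.97, 0.122], [0.839, 0.241, -0.488], [-0.503, 0.001, -0.864]]
contact_force: [0.1, -8.6, 2.4]
gripper_width: 0.024
grasp_force: 45.0
```

```bash
python3 look.py i3; python3 -c "
from h import *
delta(tcp_ins(.11),RI)"
```

```text
wrist
shaft 575 t [-0.1185 -0.1148 -0.0627] lat [-0.0126  0.0015  0.0113] n [0.0092 0.011  0.0294]
brass 1957 t [-0.0063 -0.0028  0.0007] lat [-0.017   0.0004  0.0178] n [0.007  0.0172 0.0198]
side
t 16.575 F [ 1.06 -7.44  0.94] w 0.0239 grip 45.0 j [ 0.51  0.05  1.48 -0.51  1.74  0.22]
pos [0.5305 0.1437 0.1531] units shift [-0.008 -0.019 -0.035] units turn [-0.006  0.036 -0.032]
```

The collar has stopped: force is about 9 N along the axis, there's no further motion, and the collar face sits at t≈0. Now I'll draw it out.

Call:
step_arm:
  plan:
    - [-0.03,0,0,0,0,0,1]
    - [-0.06,0,0,0,0,0,1]
    - [-0.12,0,0,0,0,0,1]
    - [-0.2,0,0,0,0,0,1]
    - [-0.2,0,0,0,0,0,1]
    - [-0.2,0,0,0,0,0,1]
    - [-0.2,0,0,0,0,0,1]
    - [-0.2,0,0,0,0,0,1]
    - [-0.2,0,0,0,0,0,1]
    - [-0.2,0,0,0,0,0,1]
    - [-0.2,0,0,0,0,0,1]
    - [-0.2,0,0,0,0,0,1]
    - [-0.2,0,0,0,0,0,1]
    - [-0.2,0,0,0,0,0,1]
    - [-0.2,0,0,0,0,0,1]
    - [-0.2,0,0,0,0,0,1]
    - [-0.2,0,0,0,0,0,1]
    - [-0.2,0,0,0,0,0,1]
    - [-0.1,0,0,0,0,0,1]
    - [0,0,0,0,0,0,1]

```text
time_s: 19.08
position: [0.5649, 0.006, 0.2348]
eef_rot: [[-0.21, 0.97, 0.121], [0.84, 0.242, -0.485], [-0.5, 0.0, -0.866]]
contact_force: [-0.1, -0.2, -3.2]
gripper_width: 0.0237
grasp_force: 45.0
```

```bash
python3 look.py out; python3 -c "
from h import *
delta(tcp_ins(-.055),RI)
R=pose(HH,[0,0,-1]);P=np.array([.540,-.0216,.105])-.182*HH-[0,0,.0187];print(P)
delta(P,R)"
```

```text
wrist
shaft 697 t [-0.1198 -0.1166 -0.1129] lat [-0.0068 -0.0008  0.0048] n [-0.0007  0.0034  0.0054]
brass 863 t [-0.1703 -0.1667 -0.1633] lat [-0.0196 -0.0107 -0.0016] n [0.0067 0.0162 0.0195]
side
red 61 t [-0.0733 -0.066  -0.0551] lat [-0.0069 -0.0013  0.0044] n [-0.0009  0.0033  0.007 ]
shaft 161 t [-0.1195 -0.0979 -0.0767] lat [-0.0074 -0.0016  0.0041] n [-0.0016  0.0035  0.0069]
brass 104 t [-0.1704 -0.1661 -0.163 ] lat [-0.0219 -0.0035  0.0165] n [-0.0045  0.0159  0.0204]
t 19.175 F [-0.33  0.13 -2.52] w 0.0238 grip 45.0 j [ 0.26 -0.04  1.43 -0.53  1.74 -0.08]
pos [0.5648 0.0063 0.2343] units shift [-0.044 -0.015 -0.043] units turn [-0.008 -0.002 -0.006]
[ 0.58433793 -0.19811671  0.0863    ]
t 19.175 F [-0.33  0.13 -2.52] w 0.0238 grip 45.0 j [ 0.26 -0.04  1.43 -0.53  1.74 -0.08]
pos [0.5648 0.0063 0.2343] units shift [-2.038 -0.612  4.594] units turn [-0.006  5.998 -0.008]
```

Call:
step_arm:
  plan:
    - [0,0,0,0,0.5,0,1]
    - [0,0,0,0,1,0,1]
    - [0,0,0,0,1,0,1]
    - [0,0,0,0,1,0,1]
    - [0,0,0,0,1,0,1]
    - [0,0,0,0,1,0,1]
    - [0,0,0,0,0.5,0,1]
    - [-0.2,-0.03,0,0,0,0,1]
    - [-0.4,-0.06,0,0,0,0,1]
    - [-0.5,-0.08,0,0,0,0,1]
    - [-0.5,-0.08,0,0,0,0,1]
    - [-0.5,-0.08,0,0,0,0,1]
    - [-0.5,-0.08,0,0,0,0,1]
    - [-0.5,-0.08,0,0,0,0,1]
    - [-0.5,-0.07,0,0,0,0,1]
    - [-0.3,-0.04,0,0,0,0,1]
    - [-0.16,-0.02,0,0,0,0,1]
    - [0,0,0,0,0,0,1]

```text
time_s: 21.42
position: [0.584, -0.1984, 0.2344]
eef_rot: [[-0.243, 0.97, -0.0], [0.97, 0.243, 0.0], [0.0, -0.0, -1.0]]
contact_force: [-0.3, 0.3, -2.8]
gripper_width: 0.0237
grasp_force: 45.0
```

Call:
step_arm:
  plan:
    - [0,0,0.2,0,0,0,1]
    - [0,0,0.4,0,0,0,1]
    - [0,0,0.5,0,0,0,1]
    - [0,0,0.5,0,0,0,1]
    - [0,0,0.5,0,0,0,1]
    - [0,0,0.4,0,0,0,1]
    - [0,0,0.25,0,0,0,1]
    - [0,0,0.1,0,0,0,1]
    - [0,0,0,0,0,0,1]
    - [0,0,0,0,0,0,1]
    - [0,0,0,0,0,0,1]

```text
time_s: 22.8
position: [0.5845, -0.1984, 0.093]
eef_rot: [[-0.243, 0.97, 0.001], [0.97, 0.243, -0.001], [-0.001, 0.001, -1.0]]
contact_force: [-0.1, -0.3, -3.2]
gripper_width: 0.0238
grasp_force: 45.0
```

Run:
```python
from h import *
R=pose(HH,[0,0,-1]);P=np.array([.540,-.0216,.105])-.182*HH-[0,0,.0187]
delta(P,R)
for n in("side","top","wrist"):
    c=ctrl.camera(n);W=pts(c);hsv=cv2.cvtColor(c["frame"],cv2.COLOR_BGR2HSV);H,S=hsv[...,0].astype(int),hsv[...,1]
    q=((H<8)|(H>172))&(S>130)&(abs(W[...,0]-.54)<.06)&(abs(W[...,1]+.02)<.06)&(W[...,2]>.05)
    if q.sum():print(n,q.sum(),W[q].mean(0).round(4),W[q].max(0).round(4))
    if n=="side":cv2.imwrite("pics/end.png",c["frame"])
print(np.abs(ctrl.get_obs()["qvel"]).max())
```

```text
t 22.8 F [-0.09 -0.27 -3.18] w 0.0238 grip 45.0 j [-0.38  0.15  1.4   0.    1.59 -0.63]
pos [ 0.5845 -0.1984  0.093 ] units shift [ 0.007 -0.001  0.133] units turn [ 0.014  0.01  -0.012]
side 48 [ 0.5437 -0.0311  0.1163] [ 0.5513 -0.0214  0.1227]
top 16 [ 0.543  -0.0366  0.1197] [ 0.5466 -0.0315  0.1256]
0.002970739660607921
```

View pics/end.png

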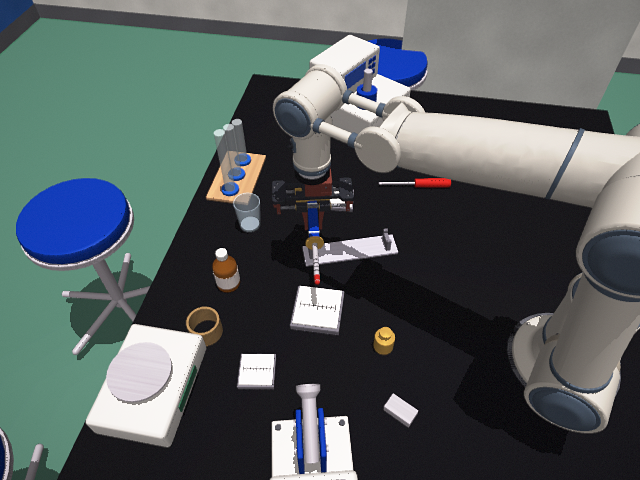

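The side view shows the rod level in the gripper with its red tip over the large pad, and the bystanders standing where they were. The tip measures about (0.541, -0.024, 0.112). Handing in.

```bash
python3 -c "
from station import ctrl
print(ctrl.sign_off())"
```

```text
the job is handed in; nothing more can be done
None
```

The rod went down the tube until its collar stopped at about 9 N, and I drew it fully out. I handed in with it held level and still, its tip about 87 mm above the pad's middle; I got no pass/fail result back.

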